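# Fill the gap in the bread row and draw the guard rail across

## Robot

A 6-joint arm with a two-finger parallel gripper is mounted at the origin on the work surface. World frame = base frame: x ahead of the robot, y to its left, z up, the work surface at z = 0. Lengths are in mm, angles in degrees, forces in N, time in s.
With the tool pointing down it reaches from about 300 to 850 mm from the base axis. Payload 4.2 kg.
Tool frame: the origin (TCP) lies on the centre line of the jaws, within the pads' length; the fingertips stand 14 mm ahead of it and the grasp point (between the pads) lies 5 mm behind it; z points along the fingers, y is the direction in which the jaws open and shut (so a half turn about z gives the same grasp; the last joint's range is limited). The gripper opens to 91 mm and grips with 3 to 60 N. Pads are 32 mm wide; open, the fingers measure 118 mm over their backs; the gripper's body (76 mm by 178 mm) begins 60 mm behind the grasp point.
Start: joints at [-68.067, 18.312, 89.639, -0, 72.044, -1.146], TCP at [225.403, -528.998, 198.876] pointing down, gripper open.
Joint ranges: [-177.97, 177.97], [-48.28, 115.42], [12.27, 149.76], [-77.06, 257.06], [2.81, 150.46], [-146.56, 146.56]. Speed limits (degrees/s): [147.25, 147.25, 180, 180, 180, 180].

## Interface

Orientations are given as [roll, pitch, yaw] about the fixed x, y, z axes, in that order (R = Rz(yaw) Ry(pitch) Rx(roll)).
In Python, from workcell import state, grab_frame, job_done gives the robot as it stands.
- The arm moves only by the tool send_rows, never from a script. Its argument "deltas" is one flat list of numbers, 5 for each row, row after row: the opening, from 0 (shut) to 1 (fully open), then the shift along the tool's x, y, z in m, then the turn about the tool's z in degrees. A call has 1 to 12 rows; each row shifts and turns the pose as measured when the row begins, along the tool's axes as they then stand; what a row does not reach is not made up. A row lasts 1/10 s, in which the tool goes at most 50 mm and 8.59 degrees, less where a joint would pass 70% of its speed; a pose out of reach is approached as far as the arm can. A call is refused whole if a number of a shift passes 0.05 or a number of a turn 8.59, either way. A call with a gripper value outside its range is refused whole. The fingers move at their own pace and stop on an object; "squeeze" is the grip in N (left out, the last holds). Time passes only in rows, so rows that do not move let the fingers close. It gives the time, the measured TCP pose, the force and the opening at its end, in the units of the state.
- state(): the state, without advancing time (a new reading comes with each control period).
- grab_frame(name): name is "side" or "top" or "wrist"; returns a dict with "img" (420x560x3 uint8, red, green, blue), "camera_matrix" (3x3 intrinsics, pixels), "R" (3x3) and "t" (3): a world point X has camera coordinates R X + t; the wrist camera has in their place "mount" (4x4, takes a point from camera to tool coordinates, whose origin is the TCP and whose axes are the flange's). Camera axes: x right, y down, z forward; pixel columns grow to the right and rows downward; lengths in mm; the calibration is good to about 2 mm. A picture is of the moment at which its call begins: read the wrist's pose just before it. There is no depth.
- job_done(): hands the job in, once; it reports no verdict.
The state is a dict: "time_s": time; "qpos": joint angles; "qvel": joint speeds; "effort": joint torques, N m; "ee_pos": TCP position; "ee_rot": TCP orientation; "force": force on the tool from outside, world axes, zero at the start; "torque": the same for the moment, N m; "gripper_width": finger opening in mm.
Only numpy, scipy, OpenCV 4.12 (cv2) and the standard library are available. Lean on these libraries where they do the work, as an engineer would, in place of code of your own. Each camera call takes 0.05 s, during which the arm holds its last target. There are 200 camera calls.

## Task

Take the one short pointed loaf that lies on the table and set it in the display tray on the sheet of paper that marks the empty place, lined up neatly side by side with the two loaves already there, and let it go without shifting those two. Then unlock the telescoping guard rail at the front of the tray by pushing its release button all the way down, take the rail's upright knob, draw the rail out past its first stop to its second and last stop so that it guards the whole row, and hold it there: it springs back if let go, so finish while still gripping the knob with the rail fully out. Leave the other things on the table where they are.

Things in the scene. Friction and masses are not known exactly. Their poses are not given: they have to be found in the camera images.
- tray: Wooden display tray, floor of steel bars along y, fixed to the table, 260 (x) x 380 (y) x 45 mm high. Origin under its centre at table height; x away from the robot, y along the row of loaves, z up. Loaves lie along x on the bars, tops 35 mm above the table, in three places at tray x = +25 mm, y = +90, 0 and -90 mm.
- tube_mouth (a point): Mouth (open right end) of the guard rail's fixed outer tube: 22 mm diameter, over the tray's front board on two posts, axis along tray y and 80 mm above the table; from here the tube runs 160 mm towards tray +y. This point lies on its axis at tray x = -122.5, y = +30 mm. Axes as the tray's.
- liner: White paper sheet 140 x 62 mm, flat on the tray's bars at the one empty place of the three (which one varies). Origin at its centre, on the bars' tops, so it is where the loaf's origin must go; its x is parallel to the tray's x, the way the loaves lie.
- loaf: The loose crusty loaf to be placed, spindle-shaped with three slashes, 130 mm long (its x) x 54 mm wide x 54 mm high, rounded above with a flat underside, about 120 g, lying on the table to the right or left of the tray. Origin at the centre of its underside; z up. Widest 27 mm above the underside, the middle 40 mm of its length is straight. Either end may face forward.
- loaf_a: One of two loaves of the same shape and size already lying in the tray, along the tray's x. Origin at the centre of its underside. The clear space between loaves at neighbouring places is 36 mm.
- loaf_b: The other loaf already in the tray, same shape.
- button_top (a point): Centre of the top face of the release button: a round steel button 22 mm in diameter that stands 12 mm out of a 30 x 40 mm black housing on the outer tube, near the tube's closed (left, +y) end; top 108 mm above the table. It is pushed straight down 8 mm against about 2.5 N of friction and stays down.
- release (a joint): Travel of the release button in m: 0 up (rail locked), 0.008 fully down (rail unlocked). It does not spring back.
- guard_knob (a point): Centre of the top of the upright black knob at the free end of the guard rail: a vertical cylinder 24 mm in diameter, top 135 mm and bottom 68 mm above the table; the tubes it pulls join it below 90 mm, so the upper 45 mm are free all round. It travels along the tray's -y, 140 mm in all. Its axes are those of the tray.
- guard_inner (a joint): How far the inner tube with the knob is out of the middle tube, m: 0 in, 0.07 at its end. It comes out first (return spring 3 to 4.5 N); its end is the first stop. Held by the lock until the button is down.
- guard_mid (a joint): How far the middle tube is out of the outer tube, m: 0 in, 0.07 at its end. It starts out once the inner tube is at its end (the pull rises to 6 N, then to 7.5 N); its end is the second, last and rigid stop.
- boule: Bystander: round bread 116 mm in diameter, 62 mm high, origin at the centre of its underside; it lies on the other side of the tray from the loaf.
- bun: Bystander: round roll 84 mm in diameter, 45 mm high, right of the tray.
- jar: Bystander: jar 68 mm in diameter, 95 mm high, left of the tray.
- tin: Bystander: can 74 mm in diameter, 110 mm high, left of the tray.
- mug: Bystander: mug 80 mm in diameter, 90 mm high, near the left edge.
- brush: Bystander: brush lying beyond the tray.
- spatula: Bystander: spatula lying right of the tray.
Mind the look-alikes: they are no part of the job. Leave any black look-alike of the loaf alone.

How it is judged (in metres and radians):
On the way, in this order (a step that is already met when the one before it is completed fails the run):
1. the loaf lies released in the empty place, in line with the row (x of loaf in the frame of liner between -0.015 and 0.015 m and y of loaf in the frame of liner between -0.012 and 0.012 m and z of loaf in the frame of liner between -0.006 and 0.006 m and angle between the x axis of loaf and the x axis of tray, either way round below 0.16 rad and angle between loaf's own z axis and vertical below 0.12 rad and contact force between the fingers and loaf below 0.2 N and linear speed of loaf below 0.03 m/s and distance of each of loaf_a, loaf_b from where it was at the start of the episode below 0.015 m), for 0.2 s.
2. the release button is pushed down (value of joint release above 0.006 m), for 0.1 s.
At the end, for the whole second after the job is handed in: Loaf released and at rest on the bars on the paper (15 mm along, 12 mm across, 6 mm in height, 0.16 rad in line, tilt 0.12); the other two moved under 15 mm; button at least 6 of 8 mm down; inner and middle tube each out at least 64 of 70 mm, fingers pressing the knob with over 1.5 N (all of step 1 and value of joint release above 0.006 m and value of joint each of guard_inner, guard_mid above 0.064 m and contact force between the fingers and guard_inner above 1.5 N); the arm keeps its last pose, push and grip.
It fails at once if a bystander is moved more than 30 mm (distance of any of boule, bun, jar, tin, mug, brush, spatula from where it was at the start of the episode above 0.03 m).
It also fails if it takes over 64 s, if anything falls off the work surface, if the arm or the gripper's body presses on something with over 40 N, if the wrist force passes 120 N, or if a joint passes its speed limit or range.

## Working session

There is one attempt and no reset: what is moved stays moved. The work goes in short steps, Python scripts to look and compute and a tool call to move; the robot and the scene stay as the last step left them, time stands still between calls to the robot, and variables do not carry over. Pictures are saved under pics/ and viewed, and the job is handed in when it is done.

Besides the shell and the picture viewer there is one more tool, called after ">>>" by a JSON object that holds its "fn" and its "kwargs". send_rows: Moves the arm, as the interface text tells. Its arguments: {"type":"object","properties":{"deltas":{"type":"array","items":{"type":"number"}},"squeeze":{"type":"number"}},"required":["deltas"]}

```bash
mkdir -p pics; ls
cat > h.py <<'E'
import numpy as np, cv2
from workcell import state, grab_frame, job_done
def save(n,f): cv2.imwrite('pics/'+n+'.png',cv2.cvtColor(f['img'],cv2.COLOR_RGB2BGR))
def ray(f,u,v):
    K=np.array(f['camera_matrix']);R=np.array(f['R']);t=np.array(f['t']).ravel()
    return -R.T@t, R.T@np.linalg.inv(K)@np.array([u,v,1.])
def onz(f,u,v,z):
    o,d=ray(f,u,v); return o+d*(z-o[2])/d[2]
def proj(f,X):
    K=np.array(f['camera_matrix']);p=K@(np.array(f['R'])@np.array(X,float)+np.array(f['t']).ravel()); return p[:2]/p[2]
E
python3 - <<'E'
from h import *
import pickle
for n in ('top','side'):
    f=grab_frame(n); save(n+'0',f); pickle.dump(f,open(n+'0.pkl','wb'))
    print(n,ray(f,280,210))
print(state())
E
```

```text
pics
top (array([ 431.07928393,  -42.57735996, 2058.98206039]), array([ 0.07062548,  0.02101133, -0.99731981]))
side (array([ 253.67803885, 1210.24643979, 1111.8909952 ]), array([ 0.19036554, -0.75689141, -0.62523142]))
{'time_s': 0.1, 'qpos': array([-6.80664401e+01,  1.83468742e+01,  8.96978920e+01, -3.85359457e-04,
        7.20426254e+01, -1.14492338e+00]), 'qvel': array([-0.00741294, -0.08033389, -0.06692396,  0.05934724, -0.01625201,
        0.06068632]), 'effort': array([ 3.29408849e-04, -4.13331878e+01, -2.32510436e+01,  7.28698005e-02,
        4.21856332e-02, -7.17006674e-05]), 'ee_pos': array([ 225.23271974, -528.5558343 ,  198.1257527 ]), 'ee_rot': array([-1.79912618e+02, -1.37987043e-03,  2.30786013e+01]), 'force': array([ 0.12337477, -0.02239534, -0.1099076 ]), 'torque': array([ 0.00931847, -0.05295209,  0.03200425]), 'gripper_width': 91.33747928196732}
```

View pics/top0.png

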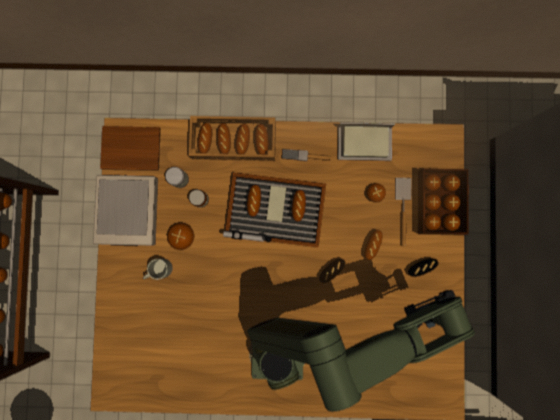

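View pics/side0.png

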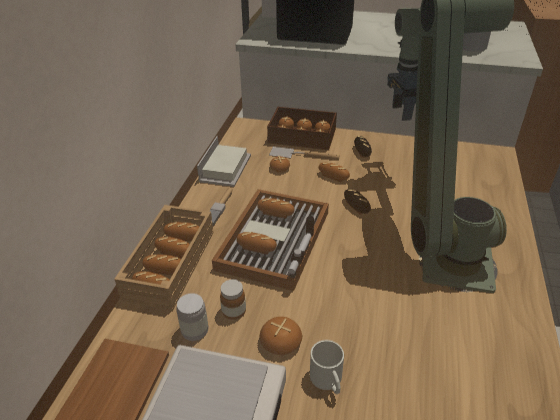

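The top view shows the paper in the middle place at about (276,203). The loose loaf is at (372,243) and the black look-alikes are at (332,270) and (422,267). The rail runs from about (225,234) to (270,238).

Run:
```python
from h import *
import pickle
f=pickle.load(open('top0.pkl','rb'));s=pickle.load(open('side0.pkl','rb'))
a=cv2.resize(f['img'][160:290,200:420],None,fx=3.6,fy=3.6,interpolation=cv2.INTER_CUBIC);save('topc',{'img':a})
b=cv2.resize(s['img'][130:300,200:400],None,fx=3.5,fy=3.5,interpolation=cv2.INTER_CUBIC);save('sidec',{'img':b})
for nm,im in (('top',f),('side',s)):
    hsv=cv2.cvtColor(im['img'],cv2.COLOR_RGB2HSV)
    m=cv2.inRange(hsv,(3,150,90),(16,255,255))
    n,l,st,c=cv2.connectedComponentsWithStats(m)
    for i in range(1,n):
        if st[i,4]>60:
            p=np.argwhere(l==i)[:,::-1].astype(np.float32)
            P=np.array([onz(im,u,v,30)[:2] for u,v in p]); r=cv2.minAreaRect(P.astype(np.float32))
            print(nm,c[i].round(1),st[i,4],np.round(r[0]),np.round(r[1]),round(r[2],1))
```

```text
top [266.6 273.9] 68380 [358.   0.] [1481. 1193.] 90.0
top [231.1 199.8] 103 [601. 201.] [ 12. 210.] 84.3
top [433.7 182.3] 110 [ 701. -620.] [44. 49.] 90.0
top [453.6 182.9] 96 [ 701. -700.] [45. 47.] 45.8
top [254.6 200.3] 216 [611. 105.] [ 38. 119.] 83.3
top [299.7 205.3] 206 [595. -78.] [118.  36.] 1.1
top [433.9 202.1] 115 [ 620. -620.] [49. 45.] 1.2
top [453.5 202.6] 89 [ 620. -700.] [45. 46.] 45.3
top [434.1 221.9] 112 [ 539. -622.] [49. 40.] 0.1
top [453.6 222.4] 90 [ 539. -700.] [45. 46.] 45.4
top [344.6 280.9] 383 [ 296. -264.] [ 63. 103.] 17.5
top [430.2 332.5] 323 [ 109. -607.] [75. 91.] 27.4
side [322.5 126. ] 67 [ 541. -698.] [56. 69.] 9.3
side [334.5 168.9] 137 [ 441. -389.] [ 49. 122.] 78.2
side [180.3 228.2] 158 [879.  60.] [106.  52.] 4.2
side [252.4 238.1] 121 [635.  58.] [ 48. 100.] 84.5
side [172.4 244. ] 212 [877. 136.] [ 52. 110.] 81.2
side [160.1 261.3] 223 [879. 218.] [108.  53.] 5.6
side [148.3 277.4] 146 [888. 288.] [37. 91.] 88.5
side [282.9 331.6] 625 [459. 393.] [106.  94.] 2.9
```

View pics/topc.png

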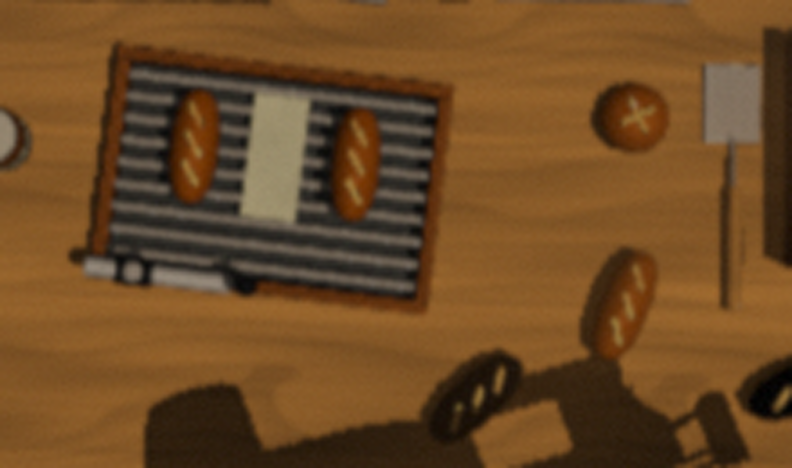

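View pics/sidec.png

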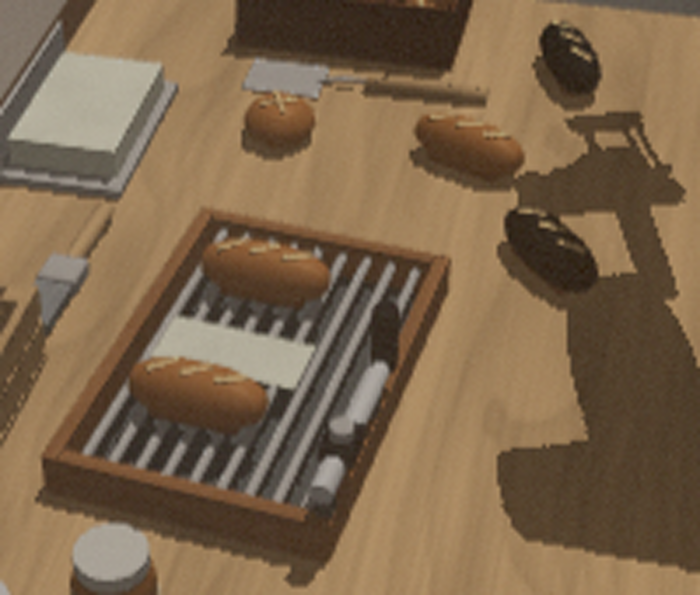

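Run:
```python
from h import *
import pickle
f=pickle.load(open('top0.pkl','rb'));s=pickle.load(open('side0.pkl','rb'))
def T(x,y,z): return onz(f,(x+.5)/3.6-.5+200,(y+.5)/3.6-.5+160,z).round(1)
def S(x,y,z): return onz(s,(x+.5)/3.5-.5+200,(y+.5)/3.5-.5+130,z).round(1)
for n,p,z in (('trayTL',(118,43),45),('trayTR',(452,86),45),('trayBR',(426,310),45),('lin',(253,92),35),('lin',(310,98),35),('lin',(296,223),35),('lin',(240,216),35),('linc',(275,157),35),('knob',(240,282),135),('btn',(134,271),108),('loaf ends',(627,248),25),('',(598,358),25),('L',(593,297),27),('R',(656,275),27)): print(n,T(*p,z))
print('side')
for n,p,z in (('tray FR',(205,208),45),('NR',(448,258),45),('FL',(45,460),45),('NL',(325,545),45),('lin',(170,318),35),('lin',(315,340),35),('lin',(297,388),35),('knob',(385,303),135),('btn',(343,425),108),('loaf ends',(417,130),25),('',(522,165),25)): print(n,S(*p,z))
print(np.array(grab_frame('wrist')['mount']).round(3).tolist())
```

```text
trayTL [725.6 195.9  45. ]
trayTR [ 684.5 -180.    45. ]
trayBR [ 433.6 -155.1   45. ]
lin [674.4  43.2  35. ]
lin [668.9 -21.2  35. ]
lin [527.7  -8.5  35. ]
lin [534.3  54.5  35. ]
linc [601.4  16.7  35. ]
knob [458.9  48.  135. ]
btn [468.7 164.  108. ]
loaf ends [ 507.9 -380.6   25. ]
 [ 384.2 -349.3   25. ]
L [ 452.1 -342.8   27. ]
R [ 478.2 -413.    27. ]
side
tray FR [ 681.5 -179.4   45. ]
NR [ 428.8 -152.2   45. ]
FL [717.8 200.   45. ]
NL [464.  242.1  45. ]
lin [670.9 -16.4  35. ]
lin [530.5 -15.5  35. ]
lin [531.7  52.7  35. ]
knob [456.7  37.1 135. ]
btn [465.9 166.7 108. ]
loaf ends [ 502.1 -394.7   25. ]
 [ 381.8 -353.5   25. ]
[[-0.001, -0.966, -0.257, 71.764], [1.0, -0.0, -0.002, -0.765], [0.001, -0.257, 0.966, -186.956], [0.0, 0.0, 0.0, 1.0]]
```

>>> {"fn": "send_rows", "kwargs": {"deltas": [1,0,0,0,8,1,0,0,0,8,1,0,0,0,8,1,0,0,0,8,1,0,0,0,8,1,0.027,-0.036,0,0,1,0.027,-0.036,0,0,1,0.027,-0.036,0,0,1,0.027,-0.036,0,0,1,0.027,-0.036,0,0,1,0.027,-0.036,0,0,1,0,0,0,0], "squeeze": 30}}

```text
time_s: 1.35
ee_pos: [453.7, -370.2, 193.5]
ee_rot: [-179.7, 0.4, -19.0]
force: [0.4, -0.1, 0.6]
gripper_width: 91.5
```

```bash
cat >> h.py <<'E'
from scipy.spatial.transform import Rotation as Ro
def wrist(n):
    s=state(); f=grab_frame('wrist'); save(n,f)
    M=np.array(f['mount']); Rt=Ro.from_euler('xyz',s['ee_rot'],degrees=True).as_matrix()
    Rc=Rt@M[:3,:3]; c=Rt@M[:3,3]+s['ee_pos']
    f['R']=Rc.T; f['t']=-Rc.T@c
    return f
def go(x,y,z,yaw=None):
    s=state(); Rt=Ro.from_euler('xyz',s['ee_rot'],degrees=True).as_matrix()
    print('at',s['ee_pos'].round(1),s['ee_rot'].round(2),'w',s['gripper_width'].round(1),'F',s['force'].round(1),'t',s['time_s'])
    print('tool delta',(Rt.T@(np.array([x,y,z])-s['ee_pos'])).round(1), 'turn',None if yaw is None else round(s['ee_rot'][2]-yaw,2))
    if yaw is not None:
        Rt=Ro.from_euler('xyz',[180,0,yaw],degrees=True).as_matrix(); print('after turn',(Rt.T@(np.array([x,y,z])-s['ee_pos'])).round(1))
E
python3 - <<'E'
from h import *
import pickle
f=wrist('w1'); pickle.dump(f,open('w1.pkl','wb')); go(443,-370,200,-17)
E
```

```text
Traceback (most recent call last):
  File "h.py", line 20, in go
    print('at',s['ee_pos'].round(1),s['ee_rot'].round(2),'w',s['gripper_width'].round(1),'F',s['force'].round(1),'t',s['time_s'])
                                                             ^^^^^^^^^^^^^^^^^^^^^^^^
AttributeError: 'float' object has no attribute 'round'
```

View pics/w1.png

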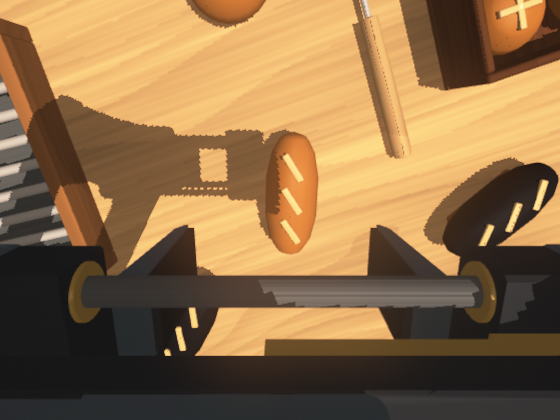

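```bash
sed -i "s/s\['gripper_width'\].round(1)/round(s['gripper_width'],1)/" h.py
python3 - <<'E'
from h import *
import pickle
f=pickle.load(open('w1.pkl','rb'));t=pickle.load(open('top0.pkl','rb'))
A=onz(f,293,132,24);B=onz(f,289,254,24);L=onz(f,265.5,195,27);R=onz(f,318,195,27)
d=A-B;print(A,B,np.hypot(*d[:2]),np.degrees(np.arctan2(d[1],d[0])),'mid',(A+B)/2,'LR',L,R,np.linalg.norm(L-R),(L+R)/2)
print('black',onz(t,332,270,27),onz(t,422,267,27), 'bun',onz(t,375,192,25))
m=(A+B)/2; yaw=np.degrees(np.arctan2(d[1],d[0])); 
go(m[0],m[1],22,yaw)
E
```

```text
[ 501.32442755 -396.8175585    24.        ] [ 377.30602358 -350.50518105   24.        ] 132.3835368465378 -20.47721538354354 mid [ 439.31522556 -373.66136977   24.        ] LR [ 449.59979671 -348.95456358   27.        ] [ 431.72083359 -400.9979791    27.        ] 55.028850800626664 [ 440.66031515 -374.97627134   27.        ]
black [ 337.60072503 -214.07138038   27.        ] [ 357.48420742 -574.62892639   27.        ] bun [ 656.40485868 -384.13214469   25.        ]
at [ 451.7 -371.5  193.4] [-179.75    0.46  -19.06] w 91.3 F [-0.6  0.5 -0.6] t 1.4
tool delta [ -9.6   6.8 171.5] turn 1.42
after turn [-10.8   6.3 171.4]
```

>>> {"fn": "send_rows", "kwargs": {"deltas": [1,-0.01,0.007,0,1,1,0,0,0.035,0,1,0,0,0.035,0,1,0,0,0.035,0,1,0,0,0.025,0,1,0,0,0,0]}}

```text
time_s: 2.0
ee_pos: [428.5, -380.8, 61.2]
ee_rot: [180.0, 0.5, -20.8]
force: [-1.0, 0.2, -0.3]
gripper_width: 91.1
```

Run:
```python
from h import *
f=wrist('w2'); go(440,-374.3,21,-20.3)
```

```text
at [ 429.5 -381.8   63. ] [179.91   0.31 -20.8 ] w 91.0 F [-0.9  0.  -0.2] t 2.05
tool delta [  7.4 -10.8  42. ] turn -0.5
after turn [  7.3 -10.7  42. ]
```

View pics/w2.png

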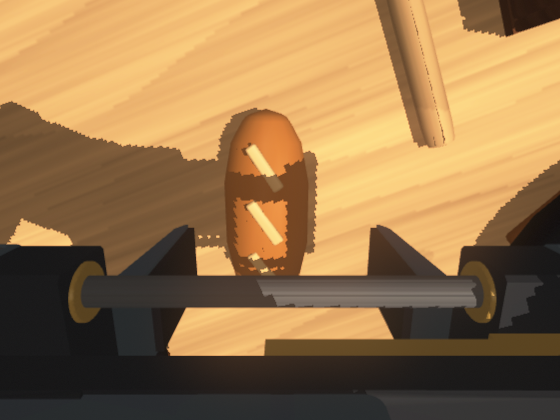

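>>> {"fn": "send_rows", "kwargs": {"deltas": [1,0.007,-0.011,0,0,1,0,0,0.02,0,1,0,0,0,0,1,0,0,0,0]}}

```text
time_s: 2.45
ee_pos: [443.1, -377.9, 49.9]
ee_rot: [179.7, -0.4, -21.1]
force: [0.1, -0.7, 0.0]
gripper_width: 91.1
```

Run:
```python
from h import *
f=wrist('w3'); go(440,-374.3,21,-20.3)
print(onz(f,266,190,27))
```

```text
at [ 442.9 -377.7   49.8] [179.68  -0.36 -21.08] w 91.0 F [-0.5 -0.6 -0.7] t 2.5
tool delta [-4.1 -2.3 28.7] turn -0.78
after turn [-3.9 -2.2 28.8]
[ 471.45650089 -377.93702505   27.        ]
```

View pics/w3.png

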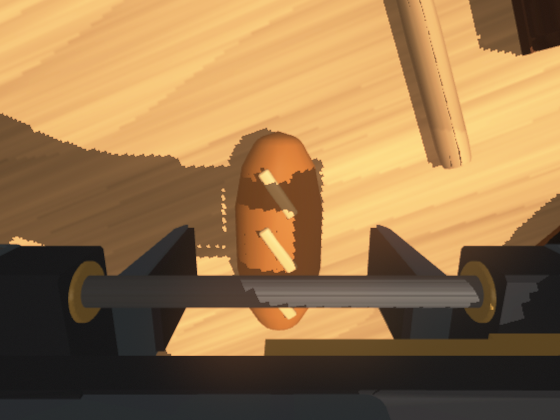

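>>> {"fn": "send_rows", "kwargs": {"deltas": [1,-0.004,-0.003,0.012,0,1,0,0,0.012,0,1,0,0,0.006,0,1,0,0,0,0,1,0,0,0,0]}}

```text
time_s: 3.0
ee_pos: [443.5, -375.8, 23.2]
ee_rot: [179.5, -0.8, -21.1]
force: [-0.1, -0.5, 0.6]
gripper_width: 91.2
```

Run:
```python
from h import *
f=wrist('w4'); go(440,-374.3,21,-20.3)
```

```text
at [ 443.5 -375.9   23.2] [179.5   -0.85 -21.07] w 91.4 F [1.2 0.1 0.1] t 3.05
tool delta [-3.8 -0.2  2.2] turn -0.77
after turn [-3.8 -0.3  2.2]
```

View pics/w4.png

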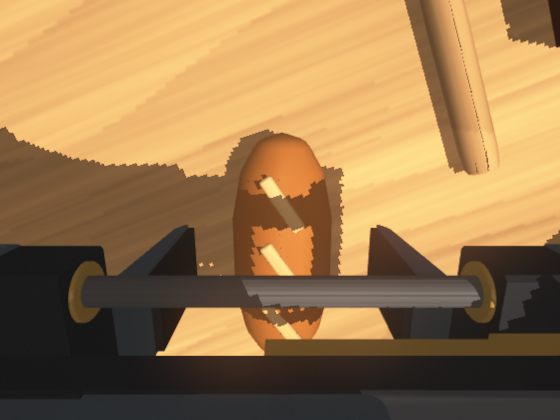

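The loaf is centred between the jaws at column 282, so I'll close on it.

>>> {"fn": "send_rows", "kwargs": {"deltas": [0.4,-0.003,0,0.002,0,0.4,0,0,0,0,0.4,0,0,0,0,0.4,0,0,0,0,0.4,0,0,0,0,0.4,0,0,0,0,0.4,0,0,0,0,0.4,0,0,0,0], "squeeze": 15}}

```text
time_s: 3.85
ee_pos: [441.0, -375.3, 22.0]
ee_rot: [179.5, -0.9, -21.1]
force: [0.3, -0.5, -0.3]
gripper_width: 49.7
```

Run:
```python
from h import *
go(443,-374,150,-20.3)
```

```text
at [ 441.  -375.3   22. ] [179.47  -0.94 -21.08] w 49.7 F [ 0.3 -0.5 -0.3] t 3.85
tool delta [   3.5   -0.8 -128. ] turn -0.78
after turn [   1.5   -1.9 -128. ]
```

>>> {"fn": "send_rows", "kwargs": {"deltas": [0.4,0,0,-0.015,0,0.4,0,0,-0.03,0,0.4,0,0,-0.04,0,0.4,0,0,-0.04,-5,0.4,0,0,-0.03,-5,0.4,0,0,-0.01,-5,0.4,0,0,0,0,0.4,0,0,0,0]}}

```text
time_s: 4.65
ee_pos: [437.5, -371.6, 190.4]
ee_rot: [179.5, -0.4, -5.6]
force: [-0.2, -0.2, -1.2]
gripper_width: 49.3
```

Run:
```python
from h import *
f=wrist('w5'); go(590,18,190,-5.7)
```

```text
at [ 437.4 -371.5  190.1] [179.48  -0.41  -5.62] w 49.9 F [-0.3  0.4 -0.4] t 4.7
tool delta [ 113.8 -402.6   -2.7] turn 0.08
after turn [ 1.132e+02 -4.027e+02  1.000e-01]
```

View pics/w5.png

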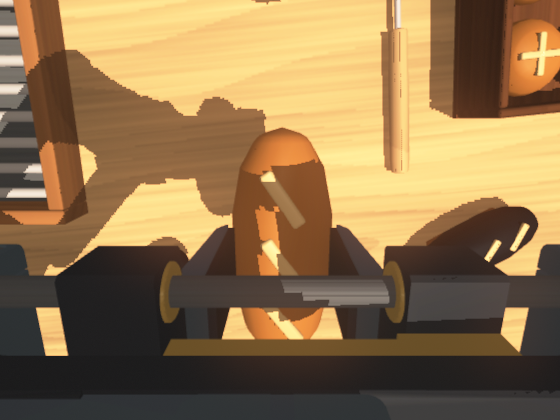

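>>> {"fn": "send_rows", "kwargs": {"deltas": [0.4,0.007,-0.02,0,0,0.4,0.012,-0.04,0,0,0.4,0.012,-0.04,0,0,0.4,0.012,-0.04,0,0,0.4,0.012,-0.04,0,0,0.4,0.012,-0.04,0,0,0.4,0.012,-0.04,0,0,0.4,0.012,-0.04,0,0,0.4,0.012,-0.04,0,0,0.4,0.008,-0.03,0,0,0.4,0,-0.015,0,0,0.4,0,0,0,0]}}

```text
time_s: 5.9
ee_pos: [585.7, 14.4, 167.4]
ee_rot: [179.7, 1.4, -6.7]
force: [-0.1, -0.2, -0.7]
gripper_width: 49.5
```

Run:
```python
from h import *
import pickle
f=wrist('w6'); go(601,17,190,-5.7);pickle.dump(f,open('w6.pkl','wb'))
```

```text
at [585.5  13.3 167.4] [179.67   1.45  -6.78] w 49.4 F [ 0.4 -0.6 -0.7] t 5.95
tool delta [ 14.4  -5.4 -23. ] turn -1.08
after turn [ 15.1  -5.2 -22.6]
```

View pics/w6.png

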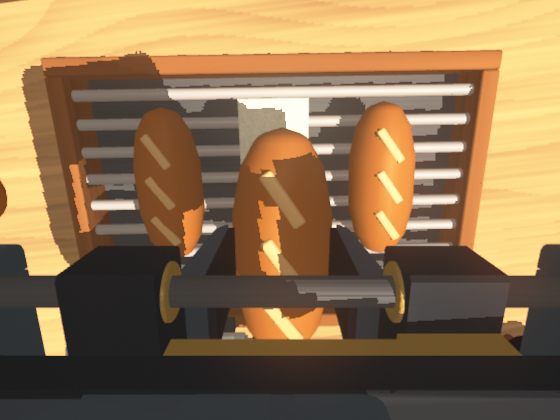

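Run:
```python
from h import *
import pickle
f=pickle.load(open('w6.pkl','rb'))
a=onz(f,45,59,45);b=onz(f,500,52,45);d=a-b;yaw=np.degrees(np.arctan2(-d[0],d[1]))
print('back',a,b,np.hypot(*d[:2]),yaw)
p=onz(f,239,97,35);q=onz(f,309,97,35);print(p,q,np.linalg.norm(p-q))
far=(p+q)/2; y=np.radians(yaw); c=far-70*np.array([np.cos(y),np.sin(y),0]);print('liner c from wrist',c)
m=(a+b)/2; print('from back edge', m-105*np.array([np.cos(y),np.sin(y),0]))
# loaves side edges at widest z 62
for u1,u2,v in((134,203,190),(348,415,180)):
    A=onz(f,u1,v,62);B=onz(f,u2,v,62);print((A+B)/2,np.linalg.norm(A-B))
```

```text
back [720.75490351 194.39923983  45.        ] [ 682.18782386 -177.33296467   45.        ] 373.727509690028 -5.923224234690815
[672.95067917  41.91084675  35.        ] [665.73446116 -18.93044428  35.        ] 61.267744344977366
liner c from wrist [599.7162953   18.71390167  35.        ]
from back edge [597.03195139  19.36868824  45.        ]
[603.56836191 110.895027    62.        ] 59.389269302666754
[590.52891346 -71.97757391  62.        ] 57.51259666364494
```

>>> {"fn": "send_rows", "kwargs": {"deltas": [0.4,0.01,-0.003,0,-1,0.4,0.006,-0.003,0.02,0,0.4,0,0,0.025,0,0.4,0,0,0.02,0,0.4,0,0,0,0,0.4,0,0,0,0]}}

```text
time_s: 6.55
ee_pos: [603.0, 7.7, 101.2]
ee_rot: [179.5, 1.2, -6.2]
force: [0.6, -0.8, -1.5]
gripper_width: 49.3
```

Run:
```python
from h import *
f=wrist('w7'); go(600.5,18.3,57.5,-5.8)
```

```text
at [602.8   7.7 101.2] [179.51   1.24  -6.19] w 49.5 F [-0.1 -0.9 -1.4] t 6.6
tool delta [ -2.5 -10.6  43.7] turn -0.39
after turn [ -3.4 -10.3  43.7]
```

View pics/w7.png

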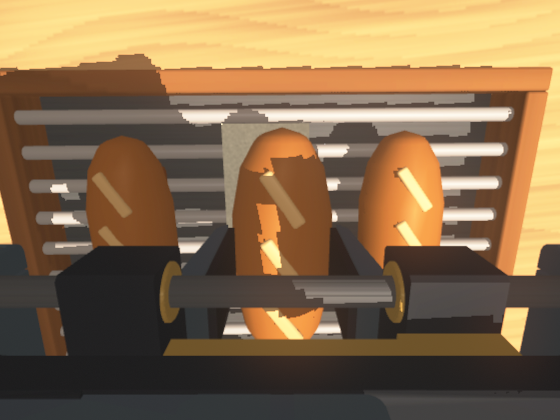

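>>> {"fn": "send_rows", "kwargs": {"deltas": [0.4,-0.002,-0.011,0,0,0.4,0,0,0.01,0,0.4,0,0,0,0,0.4,0,0,0,0]}}

```text
time_s: 7.0
ee_pos: [603.8, 19.3, 93.8]
ee_rot: [179.6, 0.9, -6.2]
force: [-0.7, 0.1, -0.5]
gripper_width: 49.4
```

Run:
```python
from h import *
f=wrist('w8'); go(600.5,18.3,57.5,-5.8)
```

```text
at [603.6  19.2  93.6] [179.56   0.92  -6.22] w 49.8 F [-0.5 -0.1 -1.1] t 7.05
tool delta [-2.4  1.  36.2] turn -0.42
after turn [-3.   1.2 36.1]
```

View pics/w8.png

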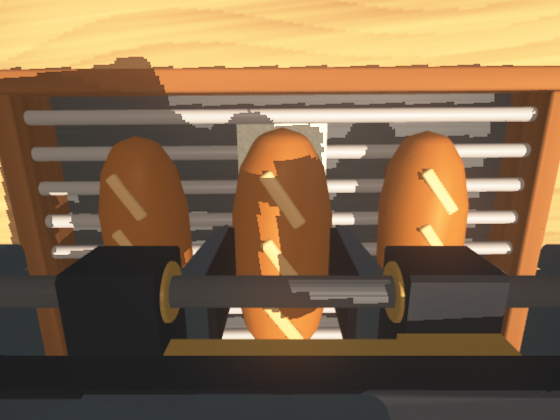

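>>> {"fn": "send_rows", "kwargs": {"deltas": [0.4,-0.003,0,0.012,0,0.4,0,0,0.012,0,0.4,0,0,0.008,0,0.4,0,0,0,0,0.4,0,0,0,0]}}

```text
time_s: 7.55
ee_pos: [599.0, 19.4, 58.1]
ee_rot: [179.5, 1.0, -6.2]
force: [0.5, 0.1, -0.6]
gripper_width: 49.8
```

Run:
```python
from h import *
f=wrist('w9'); go(600.5,18.3,57.5,-5.8)
```

```text
at [598.9  19.3  58.1] [179.53   1.03  -6.21] w 49.5 F [ 0.1  0.2 -0.9] t 7.6
tool delta [1.7 0.8 0.5] turn -0.41
after turn [1.7 0.9 0.6]
```

View pics/w9.png

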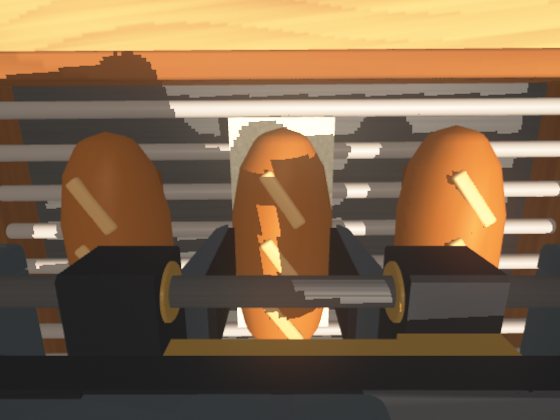

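>>> {"fn": "send_rows", "kwargs": {"deltas": [0.4,0.001,0,0.001,0,0.4,0,0,0,0,0.65,0,0,0,0,0.78,0,0,0,0,0.78,0,0,0,0,0.78,0,0,0,0,0.78,0,0,0,0]}}

```text
time_s: 8.3
ee_pos: [601.8, 19.2, 59.1]
ee_rot: [179.6, 0.8, -6.2]
force: [-0.4, -0.3, -0.5]
gripper_width: 70.8
```

Run:
```python
from h import *
go(600.5,18.3,190,-5.8)
```

```text
at [601.8  19.2  59.1] [179.57   0.75  -6.22] w 70.8 F [-0.4 -0.3 -0.5] t 8.3
tool delta [  -3.     2.  -130.8] turn -0.42
after turn [  -1.2    1.  -130.9]
```

>>> {"fn": "send_rows", "kwargs": {"deltas": [0.78,0,0,-0.012,0,0.78,0,0,-0.015,0,0.78,0,0,-0.015,0,0.78,0,0,-0.03,0,0.78,0,0,-0.04,0,0.78,0,0,-0.04,0,0.78,0,0,-0.02,0,0.78,0,0,0,0,0.78,0,0,0,0]}}

```text
time_s: 9.2
ee_pos: [604.1, 20.3, 243.4]
ee_rot: [179.6, 0.6, -6.2]
force: [-1.0, -0.7, -0.5]
gripper_width: 71.0
```

Run:
```python
from h import *
import pickle
f=wrist('w10');pickle.dump(f,open('w10.pkl','wb')); go(510,18.3,260,-5.8)
```

```text
at [604.   20.3 243.2] [179.59   0.58  -6.21] w 71.0 F [-0.8 -0.9  1.1] t 9.25
tool delta [-93.4  12.3 -15.7] turn -0.41
after turn [-93.4  11.5 -16.8]
```

View pics/w10.png

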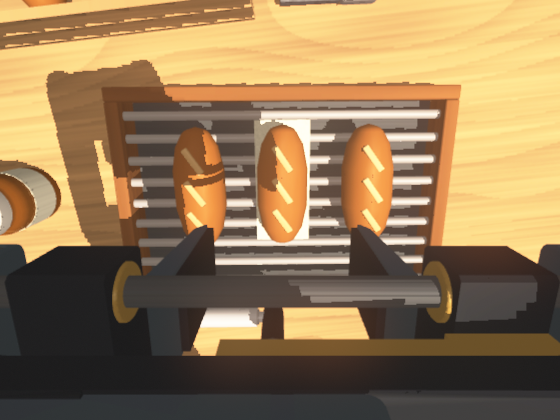

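Run:
```python
from h import *
import pickle
f=pickle.load(open('w10.pkl','rb'))
y=np.radians(-5.8);R=np.array([[np.cos(y),-np.sin(y)],[np.sin(y),np.cos(y)]])
P=lambda u,v,z:onz(f,u,v,z)[:2]
p=(P(257,119,35)+P(309,119,35)+P(256,240,35)+P(309,240,35))/4
l=(P(281,125,59)+P(283,243,57))/2; w=(P(257,185,62)+P(307,185,62))/2
for q in (p,l,w): print(q,R.T@(q-p))
t=P(281,125,59)-P(283,243,57);print(np.hypot(*t),np.degrees(np.arctan2(t[1],t[0])))
go(390,60,260,-5.8)
```

```text
[597.7793746  19.3819993] [0. 0.]
[597.45994463  20.39617018] [-0.42028307  0.97669863]
[600.41064336  20.14178589] [2.54101731 1.0218033 ]
132.41229523255262 -5.293945156482356
at [604.   20.3 243.2] [179.59   0.58  -6.21] w 71.0 F [-0.8 -0.9  1.1] t 9.25
tool delta [-217.2  -16.2  -14.7] turn -0.41
after turn [-217.   -17.8  -16.8]
```

Measured against the paper, the loaf is about 0 mm off along and 1 mm off across, and under 1° out of line. I'll move back to look at the rail.

>>> {"fn": "send_rows", "kwargs": {"deltas": [0.4,-0.02,-0.003,-0.005,0,0.2,-0.035,-0.003,-0.005,0,0,-0.04,-0.003,-0.005,0,0,-0.04,-0.003,-0.005,0,0,-0.04,-0.003,-0.005,0,0,-0.04,-0.003,0,0,0,-0.02,0,0,0,0,0,0,0,0,0,0,0,0,0]}}

```text
time_s: 10.15
ee_pos: [356.7, 64.1, 257.3]
ee_rot: [179.3, 2.3, -6.3]
force: [1.1, -0.5, 0.3]
gripper_width: 2.1
```

Run:
```python
from h import *
import pickle
f=wrist('w11');pickle.dump(f,open('w11.pkl','wb')); go(390,60,260,-5.8)
```

```text
at [356.8  64.  257.3] [179.26   2.32  -6.28] w 0.7 F [-0.5  0.4 -0.4] t 10.2
tool delta [33.3  0.4 -4.1] turn -0.48
after turn [33.5  0.6 -2.7]
```

View pics/w11.png

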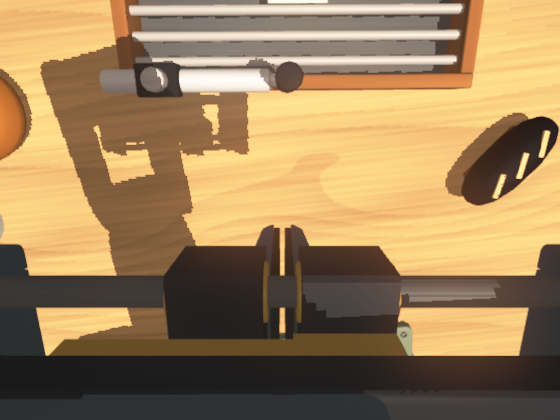

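Run:
```python
from h import *
import pickle
f=pickle.load(open('w11.pkl','rb'))
a=f['img'][40:120,80:330];save('w11c',{'img':cv2.resize(a,None,fx=3.2,fy=3.2,interpolation=cv2.INTER_CUBIC)})
```

```text
(no output)
```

View pics/w11c.png

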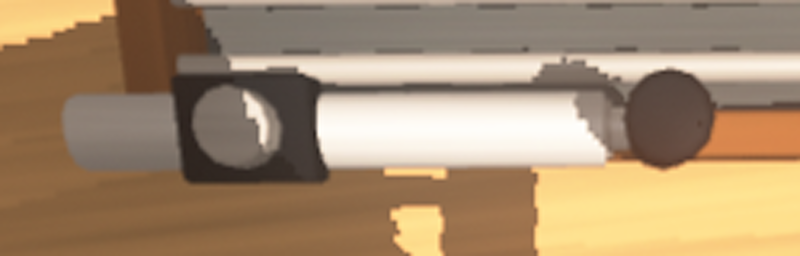

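Run:
```python
from h import *
import pickle
f=pickle.load(open('w11.pkl','rb'))
P=lambda x,y,z:onz(f,(x+.5)/3.2-.5+80,(y+.5)/3.2-.5+40,z)
b=P(229,122,108);k=P(670,114,135);print(b,k,'knob dia',np.linalg.norm(P(627,114,135)-P(714,114,135)))
y=np.radians(-5.8);R=np.array([[np.cos(y),-np.sin(y)],[np.sin(y),np.cos(y)]])
c=np.array([599,18.6])-R@[25,0]
for q in(b,k):print('tray coords',R.T@(q[:2]-c))
print('axis ang',np.degrees(np.arctan2(-(b-k)[0],(b-k)[1])))
print('pred at tray(-122.5,140),( -122.5,15)',c+R@[-122.5,140],c+R@[-122.5,15])
go(b[0],b[1],160,-5.8)
```

```text
[466.88723603 169.25196938 108.        ] [453.84761384  46.62624297 135.        ] knob dia 22.567354581325496
tray coords [-121.66077045  136.52991134]
tray coords [-122.24153717   13.2142058 ]
axis ang -6.06983777687957
pred at tray(-122.5,140),( -122.5,15) [466.40297705 172.78910307] [453.77093991  48.42901447]
at [356.8  64.  257.3] [179.26   2.32  -6.28] w 0.7 F [-0.5  0.4 -0.4] t 10.2
tool delta [ 101.8 -117.9   91.7] turn -0.48
after turn [  98.9 -115.9   97.3]
```

>>> {"fn": "send_rows", "kwargs": {"deltas": [0,0.015,-0.02,0,0,0,0.025,-0.03,0.01,0,0,0.025,-0.03,0.02,0,0,0.025,-0.03,0.02,0,0,0.008,-0.01,0.02,0,0,0,0,0.01,0,0,0,0,0,0]}}

```text
time_s: 10.9
ee_pos: [475.7, 174.7, 163.1]
ee_rot: [179.1, 2.4, -6.6]
force: [0.0, 0.1, -0.3]
gripper_width: 0.5
```

Run:
```python
from h import *
go(466.6,169.5,125,-5.8)
```

```text
at [475.7 174.7 163.1] [179.06   2.43  -6.58] w 0.5 F [ 0.   0.1 -0.3] t 10.9
tool delta [-6.8  5.6 38.5] turn -0.78
after turn [-8.5  6.1 38.1]
```

>>> {"fn": "send_rows", "kwargs": {"deltas": [0,-0.008,0.006,0,-0.8,0,0,0,0.015,0,0,0,0,0.01,0,0,0,0,0,0,0,0,0,0,0]}}

```text
time_s: 11.4
ee_pos: [464.6, 165.8, 141.7]
ee_rot: [179.1, 2.2, -5.8]
force: [0.8, -0.4, -1.3]
gripper_width: 0.4
```

Run:
```python
from h import *
f=wrist('w12'); go(466.6,169.5,125,-5.8)
```

```text
at [464.6 165.8 141.8] [179.15   2.2   -5.82] w 0.8 F [ 0.2 -0.2  0.4] t 11.45
tool delta [ 2.2 -4.1 16.6] turn -0.02
after turn [ 1.6 -3.8 16.8]
```

View pics/w12.png

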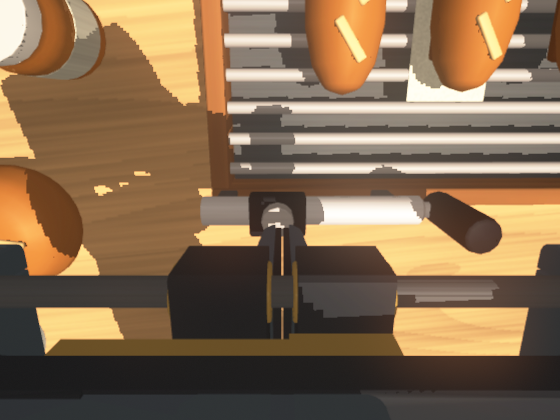

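>>> {"fn": "send_rows", "kwargs": {"deltas": [0,0.002,-0.004,0.006,0,0,0,0,0.008,0,0,0,0,0.006,0,0,0,0,0.004,0,0,0,0,0.003,0,0,0,0,0,0]}}

```text
time_s: 12.05
ee_pos: [466.7, 169.9, 113.3]
ee_rot: [179.2, 2.1, -5.8]
force: [0.1, -0.3, 0.0]
gripper_width: 0.4
```

Run:
```python
from h import *
f=wrist('w13'); go(466.6,169.5,113,-5.8)
```

```text
at [466.8 170.  113.6] [179.21   2.08  -5.8 ] w 0.4 F [0.2 0.1 0.2] t 12.1
tool delta [-0.1  0.5  0.6] turn 0.0
after turn [-0.2  0.5  0.6]
```

View pics/w13.png

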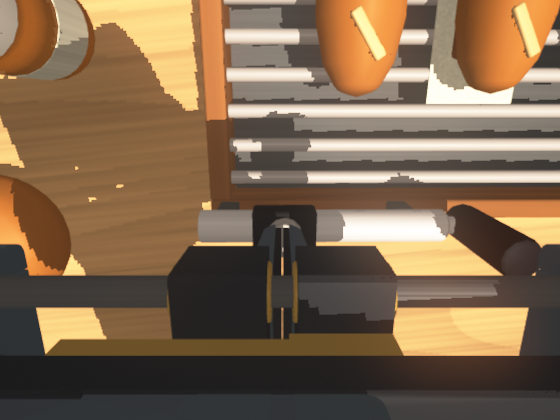

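>>> {"fn": "send_rows", "kwargs": {"deltas": [0,0,0,0.003,0,0,0,0,0.002,0]}}

```text
time_s: 12.3
ee_pos: [467.1, 170.1, 108.7]
ee_rot: [179.2, 2.0, -5.8]
force: [1.1, 0.3, -1.0]
gripper_width: 0.4
```

>>> {"fn": "send_rows", "kwargs": {"deltas": [0,0,0,0.002,0,0,0,0,0.002,0]}}

```text
time_s: 12.5
ee_pos: [467.0, 170.1, 104.5]
ee_rot: [179.2, 2.0, -5.8]
force: [0.5, 0.1, 0.5]
gripper_width: 0.5
```

Run:
```python
from h import *
f=wrist('w14'); s=grab_frame('side')
print(proj(s,[467,170,108]),proj(s,[454,47,135]),proj(s,[467,170,90]))
u,v=proj(s,[467,170,108]).astype(int)
save('s14',{'img':cv2.resize(s['img'][v-50:v+50,u-65:u+65],None,fx=6,fy=6,interpolation=cv2.INTER_CUBIC)})
```

```text
[297.0173258  251.79192447] [309.89558855 218.38265495] [296.96108553 256.34847182]
```

View pics/s14.png

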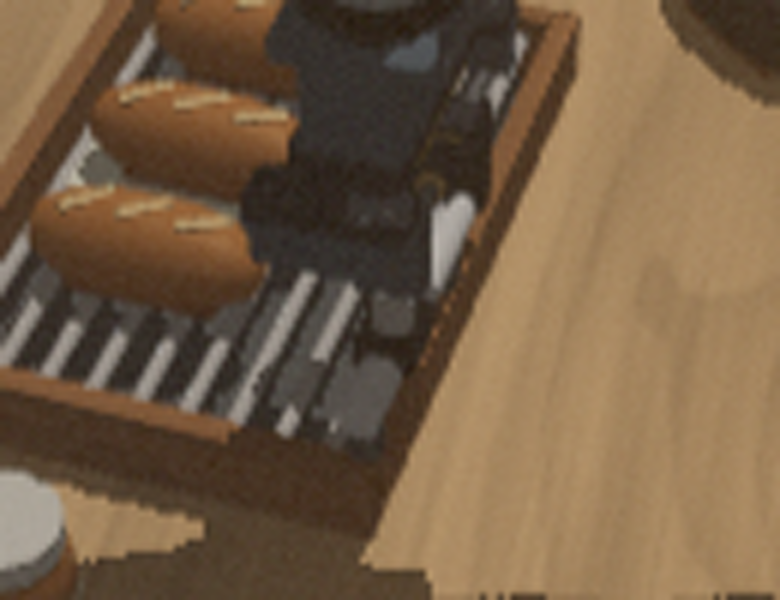

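View pics/w14.png

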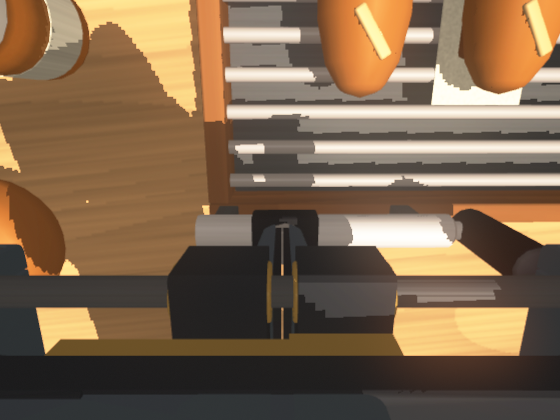

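Run:
```python
from h import *
f=grab_frame('wrist');M=np.linalg.inv(np.array(f['mount']));K=np.array(f['camera_matrix'])
for p in ([0,0,14],[16,0,14],[16,0,-20],[-16,0,14],[0,0,0],[16,14,14],[16,-14,14]):
    q=K@(M[:3,:3]@np.array(p)+M[:3,3]);print(p,q[:2]/q[2])
w=wrist('w15')
for p in([467,170,108],[467,170,100],[467,170,96]):print(p,proj(w,p))
go(467,170,110)
save('w15c',{'img':cv2.resize(w['img'][190:260,220:340],None,fx=6,fy=6,interpolation=cv2.INTER_CUBIC)})
s=grab_frame('side');t=grab_frame('top')
u,v=proj(s,[467,170,108]).astype(int)
a=np.clip(s['img'][v-20:v+20,u-28:u+28].astype(float)*2,0,255).astype(np.uint8)
save('s15',{'img':cv2.resize(a,None,fx=14,fy=14,interpolation=cv2.INTER_CUBIC)})
```

```text
[0, 0, 14] [283.06009359 235.211761  ]
[16, 0, 14] [283.06243527 210.12686793]
[16, 0, -20] [283.23265941 227.91561409]
[-16, 0, 14] [283.05784094 259.34309647]
[0, 0, 0] [283.12176988 243.37883687]
[16, 14, 14] [306.28116554 210.11390911]
[16, -14, 14] [259.84710744 210.13982484]
[467, 170, 108] [283.20099007 245.6543504 ]
[467, 170, 100] [282.97959311 240.24474729]
[467, 170, 96] [282.87502897 237.68983182]
at [467.  170.1 104.6] [179.24   2.    -5.8 ] w 0.1 F [-0.4 -0.6  0.1] t 12.7
tool delta [-0.2  0.1 -5.4] turn None
```

View pics/w15c.png

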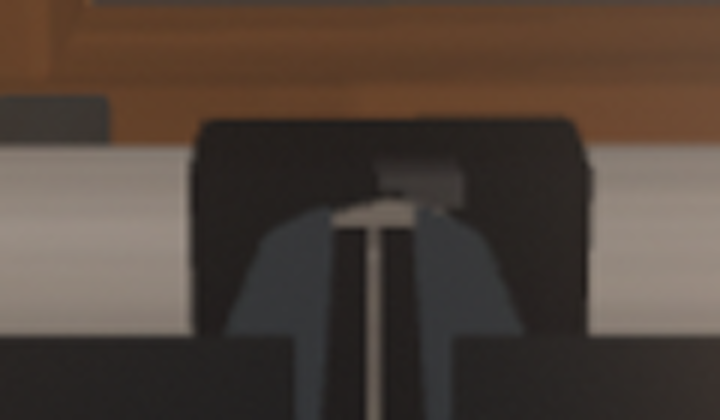

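View pics/s15.png

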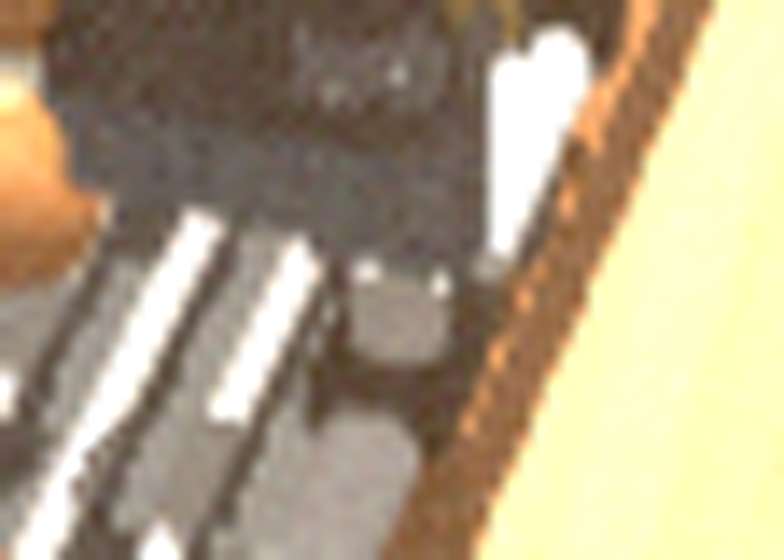

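>>> {"fn": "send_rows", "kwargs": {"deltas": [0,0,0,0.002,0,0,0,0,0.002,0]}}

```text
time_s: 13.0
ee_pos: [467.3, 170.1, 100.9]
ee_rot: [179.3, 1.9, -5.8]
force: [-0.1, 0.0, -0.2]
gripper_width: 0.2
```

>>> {"fn": "send_rows", "kwargs": {"deltas": [0,0,0,0.002,0]}}

```text
time_s: 13.1
ee_pos: [467.2, 170.1, 98.7]
ee_rot: [179.3, 1.9, -5.8]
force: [0.5, 0.0, -0.1]
gripper_width: 0.3
```

Run:
```python
from h import *
w=wrist('w16')
save('w16c',{'img':cv2.resize(np.clip(w['img'][190:260,220:340].astype(float)*1.8,0,255).astype(np.uint8),None,fx=6,fy=6,interpolation=cv2.INTER_CUBIC)})
s=grab_frame('side')
u,v=proj(s,[467,170,108]).astype(int)
a=np.clip(s['img'][v-20:v+20,u-28:u+28].astype(float)*2,0,255).astype(np.uint8)
save('s16',{'img':cv2.resize(a,None,fx=14,fy=14,interpolation=cv2.INTER_CUBIC)})
```

```text
(no output)
```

View pics/w16c.png

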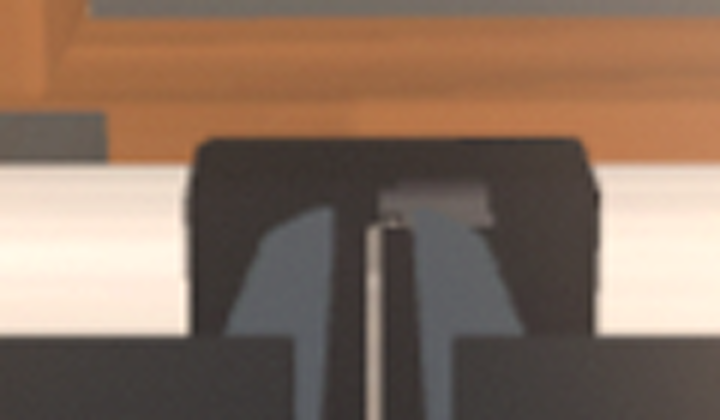

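View pics/s16.png

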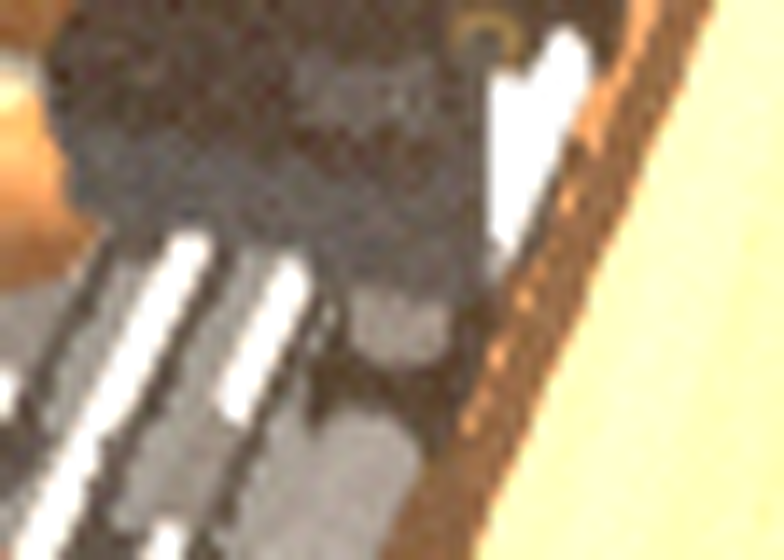

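The views agree with each other. The finger ends sit well above the nominal tip: jaw scale in the wrist image, the 49.7 mm grip width and the untouched button all show it. So the button has not been reached yet, and I'll keep going down while watching the force.

>>> {"fn": "send_rows", "kwargs": {"deltas": [0,0,0,0.003,0,0,0,0,0.002,0]}}

```text
time_s: 13.4
ee_pos: [466.9, 170.0, 93.3]
ee_rot: [179.3, 2.0, -5.8]
force: [-0.0, 0.6, 1.5]
gripper_width: 0.5
```

>>> {"fn": "send_rows", "kwargs": {"deltas": [0,0,0,0.002,0,0,0,0,0.002,0]}}

```text
time_s: 13.6
ee_pos: [467.0, 170.0, 89.4]
ee_rot: [179.3, 1.9, -5.8]
force: [-0.8, -0.2, 3.2]
gripper_width: 0.2
```

>>> {"fn": "send_rows", "kwargs": {"deltas": [0,0,0,0.002,0]}}

```text
time_s: 13.7
ee_pos: [466.9, 170.0, 87.4]
ee_rot: [179.3, 1.9, -5.8]
force: [-0.2, 0.2, 2.3]
gripper_width: 0.7
```

>>> {"fn": "send_rows", "kwargs": {"deltas": [0,0,0,0.002,0]}}

```text
time_s: 13.8
ee_pos: [466.9, 170.1, 85.4]
ee_rot: [179.3, 1.9, -5.8]
force: [-0.7, -0.0, 2.1]
gripper_width: 0.4
```

>>> {"fn": "send_rows", "kwargs": {"deltas": [0,0,0,0.002,0]}}

```text
time_s: 13.9
ee_pos: [467.2, 170.1, 84.8]
ee_rot: [179.3, 1.9, -5.8]
force: [-5.9, -1.5, 23.4]
gripper_width: 0.7
```

The force jumped to 23 N at the stop, about 8 mm after contact, so the button is fully down. Next I'll rise and go over the knob.

>>> {"fn": "send_rows", "kwargs": {"deltas": [0,0,0,-0.01,0,0,0,0,-0.03,0,0.4,0,0,-0.035,0,0.8,0,0.02,-0.01,0,0.8,0,0.035,0,0,0.8,0,0.035,0,0,0.8,0,0.025,0,0,0.8,0,0,0,0,0.8,0,0,0,0]}}

```text
time_s: 14.8
ee_pos: [459.5, 53.8, 174.5]
ee_rot: [179.3, 1.7, -5.7]
force: [-0.9, 0.3, -0.1]
gripper_width: 53.5
```

Run:
```python
from h import *
w=wrist('w17');go(454,47,90,-5.8)
s=grab_frame('side')
save('s17',{'img':cv2.resize(s['img'][170:290,200:350],None,fx=5,fy=5,interpolation=cv2.INTER_CUBIC)})
```

```text
at [459.4  54.  174.5] [179.32   1.7   -5.63] w 57.7 F [ 0.1  0.4 -0.1] t 14.85
tool delta [-2.2  6.5 84.7] turn 0.17
after turn [-4.7  7.5 84.5]
```

View pics/w17.png

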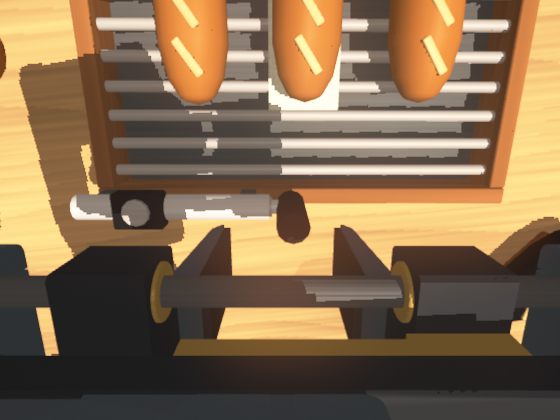

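View pics/s17.png

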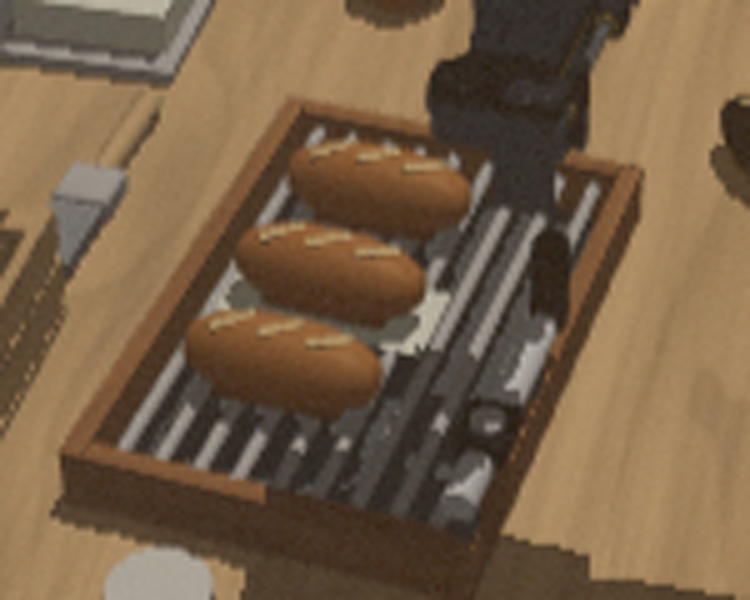

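>>> {"fn": "send_rows", "kwargs": {"deltas": [0.8,-0.004,0.007,0,0,0.8,0,0,0.02,0,0.8,0,0,0.01,0,0.8,0,0,0,0,0.8,0,0,0,0]}}

```text
time_s: 15.4
ee_pos: [453.7, 49.6, 143.8]
ee_rot: [179.3, 1.7, -5.3]
force: [0.6, 0.0, 0.3]
gripper_width: 73.0
```

Run:
```python
from h import *
w=wrist('w18');go(454,47,84,-5.8)
```

```text
at [453.7  49.6 143.9] [179.35   1.7   -5.28] w 72.9 F [-0.7 -0.5  0.6] t 15.45
tool delta [ 2.3  1.9 59.9] turn 0.52
after turn [ 0.5  2.6 59.9]
```

View pics/w18.png

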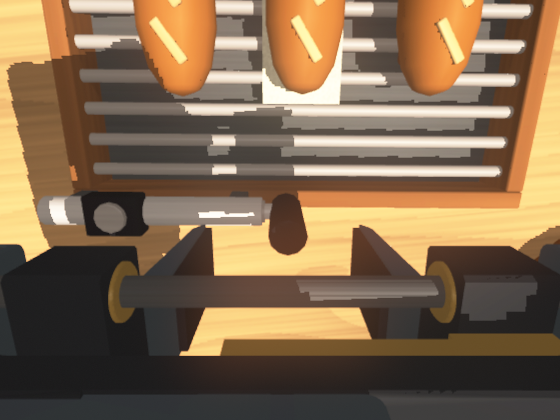

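>>> {"fn": "send_rows", "kwargs": {"deltas": [0.8,0.001,0.002,0.012,0,0.8,0,0,0.016,0,0.8,0,0,0.014,0,0.8,0,0,0.008,0,0.8,0,0,0,0,0.8,0,0,0,0]}}

```text
time_s: 16.05
ee_pos: [455.0, 46.8, 92.3]
ee_rot: [179.4, 1.4, -5.2]
force: [0.5, -0.3, 0.1]
gripper_width: 73.1
```

Run:
```python
from h import *
w=wrist('w19');go(454,47,86,-5.8)
```

```text
at [455.   46.8  92.4] [179.38   1.43  -5.24] w 72.9 F [-0.8 -0.7 -0.7] t 16.1
tool delta [-0.9 -0.1  6.4] turn 0.56
after turn [-1.  -0.1  6.4]
```

View pics/w19.png

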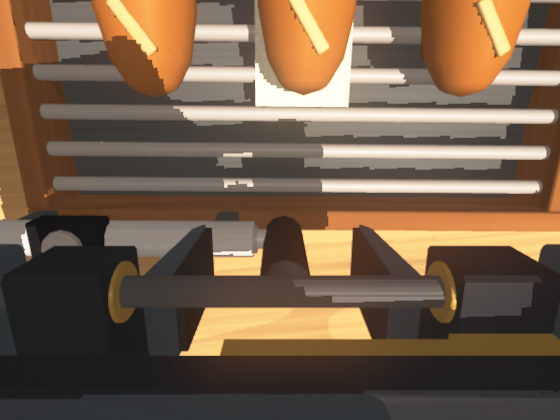

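Knob centred at column 285. I'll go 4 mm lower and close on it.

>>> {"fn": "send_rows", "kwargs": {"deltas": [0.8,-0.001,0,0.004,0.5,0.4,0,0,0,0,0,0,0,0,0,0,0,0,0,0,0,0,0,0,0,0,0,0,0,0,0,0,0,0,0,0,0,0,0,0,0,0,0,0,0], "squeeze": 40}}

```text
time_s: 17.0
ee_pos: [455.1, 45.5, 89.9]
ee_rot: [179.2, 1.2, -5.7]
force: [1.1, 1.0, -0.5]
gripper_width: 23.4
```

Run:
```python
from h import *
y=np.radians(-5.8);p=np.array([454,47])-140*np.array([-np.sin(y),np.cos(y)]);print(p)
go(p[0],p[1],state()['ee_pos'][2],-5.8)
```

```text
[439.85211839 -92.28329924]
at [455.1  45.5  89.9] [179.23   1.19  -5.71] w 23.4 F [ 1.1  1.  -0.5] t 17.0
tool delta [ -1.5 138.6   1.9] turn 0.09
after turn [ -1.3 138.6   0. ]
```

>>> {"fn": "send_rows", "kwargs": {"deltas": [0,0,0.006,0,0,0,0,0.01,0,0,0,0,0.01,0,0,0,0,0.01,0,0,0,0,0,0,0]}}

```text
time_s: 17.5
ee_pos: [451.5, 9.5, 89.9]
ee_rot: [179.6, 1.2, -5.8]
force: [-0.3, 3.3, -2.0]
gripper_width: 23.1
```

Run:
```python
from h import *
go(440,-92.3,90,-5.8)
```

```text
at [451.5   9.5  89.9] [179.58   1.18  -5.83] w 23.1 F [-0.3  3.3 -2. ] t 17.5
tool delta [ -1.1 102.4   0.7] turn -0.03
after turn [-1.100e+00  1.024e+02 -1.000e-01]
```

The rail is unlocked and moving, with a spring pull of 3.3 N.

>>> {"fn": "send_rows", "kwargs": {"deltas": [0,0,0.01,0,0,0,0,0.01,0,0,0,0,0.01,0,0,0,0,0.01,0,0,0,0,0.01,0,0,0,0,0.01,0,0,0,0,0.01,0,0,0,0,0.01,0,0,0,0,0,0,0]}}

```text
time_s: 18.4
ee_pos: [443.1, -72.4, 89.9]
ee_rot: [-179.9, 1.1, -6.1]
force: [2.1, 5.9, -2.3]
gripper_width: 23.3
```

Run:
```python
from h import *
go(440,-92.3,90,-5.8)
```

```text
at [443.1 -72.4  89.9] [-179.91    1.15   -6.06] w 23.3 F [ 2.1  5.9 -2.3] t 18.4
tool delta [-1.  20.1 -0.1] turn -0.26
after turn [-1.1 20.1 -0.1]
```

>>> {"fn": "send_rows", "kwargs": {"deltas": [0,0,0.008,0,0,0,0,0.008,0,0,0,0,0.004,0,0,0,0,0.003,0,0]}}

```text
time_s: 18.8
ee_pos: [440.9, -93.8, 89.8]
ee_rot: [-179.5, 1.1, -6.2]
force: [5.2, 17.7, -1.4]
gripper_width: 23.6
```

>>> {"fn": "send_rows", "kwargs": {"deltas": [0,0,0.003,0,0]}}

```text
time_s: 18.9
ee_pos: [440.8, -93.7, 89.7]
ee_rot: [-179.1, 1.1, -6.4]
force: [5.3, 22.8, -1.4]
gripper_width: 23.3
```

The force rose to 23 N at the rigid stop after about 140 mm of travel. Now a hold row and a last look.

>>> {"fn": "send_rows", "kwargs": {"deltas": [0,0,0.002,0,0,0,0,0.002,0,0]}}

```text
time_s: 19.1
ee_pos: [440.9, -93.3, 89.7]
ee_rot: [-178.5, 1.1, -6.6]
force: [4.3, 14.4, -2.2]
gripper_width: 23.3
```

Run:
```python
from h import *
s=grab_frame('side');t=grab_frame('top');go(440,-92.3,90,-5.8)
save('s20',{'img':cv2.resize(s['img'][130:300,200:400],None,fx=3.5,fy=3.5,interpolation=cv2.INTER_CUBIC)})
save('t20',{'img':cv2.resize(t['img'][150:290,160:420],None,fx=3,fy=3,interpolation=cv2.INTER_CUBIC)})
```

```text
at [440.9 -93.3  89.7] [-178.52    1.11   -6.58] w 23.5 F [ 4.2 14.9 -2. ] t 19.2
tool delta [-1.  -0.9 -0.3] turn -0.78
after turn [-1.  -0.9 -0.3]
```

View pics/s20.png

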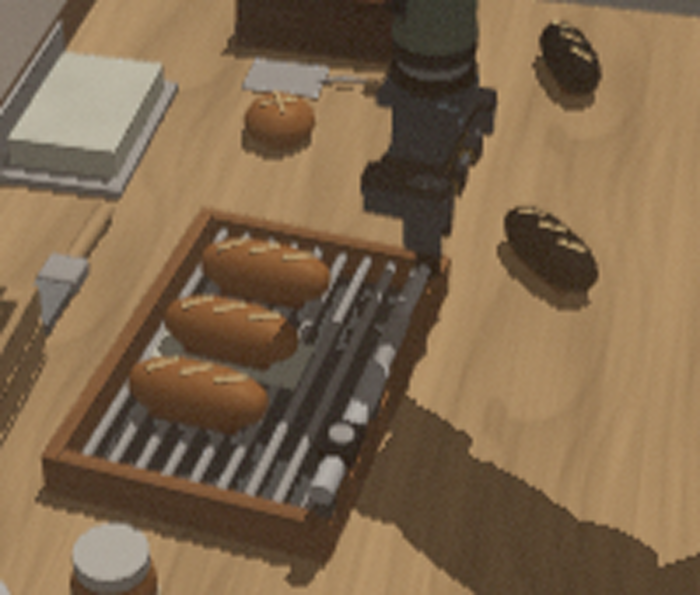

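View pics/t20.png

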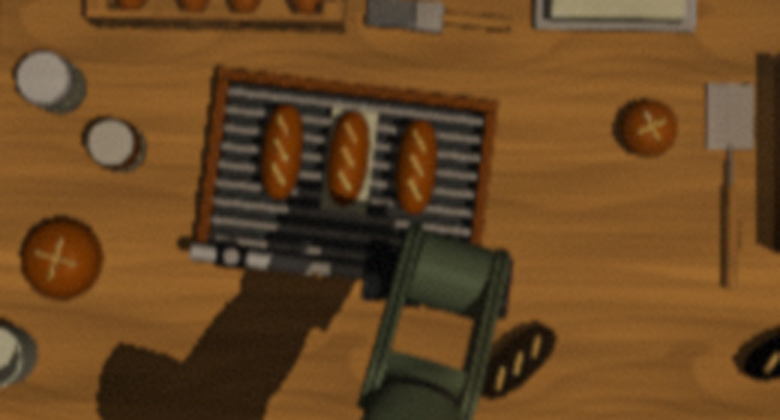

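```bash
python3 -c "
from h import *
print(job_done()); go(440,-92.3,90)"
```

```text
the job is handed in; nothing more can be done
None
the job is handed in; nothing more can be done
```

The loaf is on the paper, the button is down, the rail is out at its last stop, and the job was handed in at about 19 s with the knob still gripped. No verdict was reported.

- **Loaf:** it was set down in the middle place. The wrist view after release put it about 0–3 mm off along and 1 mm off across the paper, and about 0.5° out of line. In the last pictures the two neighbouring loaves, the bystanders and the black look-alikes appear unmoved.
- **Button:** it was pushed down until the force jumped to 23 N, about 8 mm after first contact. In the side view it sits about 2 px lower than before, which matches 8 mm.
- **Rail:** the knob was drawn about 140 mm to the rigid stop. The force then rose to 23 N and settled at about 15 N, above the 7.5 N spring pull. The jaws were at 23.5 mm on the 24 mm knob with a 40 N squeeze.

One thing disagreed with the description. The finger ends met the button as if they were about 14 mm behind the TCP, not 14 mm ahead of it. The 49.7 mm grip width on the 54 mm loaf showed the same. I therefore went down by force and pictures when pressing the button, and set the knob grip height from the finger position found there.

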